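Find the stamped parts crate and push it to dispatch

ROBOT

A 6-joint arm with a two-finger parallel gripper is mounted at the origin on the work surface. World frame = base frame: x ahead of the robot, y to its left, z up, the work surface at z = 0. Lengths are in m, angles in rad, forces in N, time in s.
With the tool pointing down it reaches from about 0.225 to 0.875 m from the base axis. Payload 3.4 kg.
Tool frame: the origin (TCP) lies between the finger pads; the fingertips stand 11 mm ahead of it and the grasp point (between the pads) lies 8 mm behind it; z points along the fingers, y is the line along which they close (so a half turn about z gives the same grasp; the last joint's range is limited). The gripper opens to 85 mm and grips with 20 to 120 N. Pads are 22 mm wide; open, the fingers measure 114 mm over their backs; the gripper's body (76 mm by 85 mm) begins 54 mm behind the grasp point. The pads swing forward as they close: fully open they stand 13 mm farther back than shut.
Start: joints at [-1.243, 0.276, 1.505, -0, 1.361, -0.121], TCP at [0.249, -0.518, 0.242] pointing down, gripper open.
Joint ranges: [-2.89, 2.89], [-0.75, 2.08], [0.22, 2.7], [-1.18, 4.32], [0.11, 2.71], [-2.7, 2.7]. Speed limits (rad/s): [2.57, 2.57, 3.14, 3.14, 3.14, 3.14].

INTERFACE

Orientations are given as a unit quaternion [w, x, y, z].
In Python, from rig import sensors, eyes, manip gives the robot as it stands.
- The arm moves only by the tool drive_tool, never from a script. Its argument "deltas" is a list of rows, each an object with "linear": the shift along the world's x, y, z in mm, a list of three; "twist": the turn about the world's z in degrees; "claw": the opening, from 0 (shut) to 1 (fully open). In form: [{"linear": [tx, ty, tz], "twist": twist, "claw": claw}, ...]. A call has 1 to 12 rows; each row is the pose to reach, as a shift and turn from the pose commanded when the call began; what a row does not reach only later rows make up. A row lasts 1/12 s, in which the tool goes at most 41.7 mm and 7.16 degrees, less where a joint would pass 70% of its speed; a pose out of reach is approached as far as the arm can. A call with a gripper value outside its range is refused whole. The fingers move at their own pace and stop on an object; "squeeze" is the grip in N (left out, the last holds). Time passes only in rows, so rows that repeat a pose let the fingers close. It gives the time, the measured TCP pose, the force, the opening and the grip force at its end, in the units of the state.
- sensors.get_state(): the state, without advancing time (a new reading comes with each control period).
- eyes.get_image(name): name is "scene" or "side" or "wrist"; returns the picture (480x640x3 uint8, red, green, blue); there is no depth.
- eyes.camera_model(name): a dict with "intrinsics" (3x3 intrinsics, pixels), "R" (3x3) and "t" (3): a world point X has camera coordinates R X + t. Camera axes: x right, y down, z forward; pixel columns grow to the right and rows downward; lengths in m; the calibration is good to about 2 mm. A picture is of the moment at which its call begins: read the wrist's pose just before it. camera_model takes no time and is no camera call; for the wrist camera it gives the pose at the moment of the call.
- manip.sign_off(): hands the job in; it is judged then, once.
The state is a dict: "clock": time; "qpos": joint angles; "qd": joint speeds; "effort": joint torques, N m; "position": TCP position; "ee_rot": TCP orientation; "contact_force": force on the tool from outside, world axes, zero at the start; "moment": the same for the moment, N m; "width": finger opening in m; "gripper_force": force on a finger pad.
Only numpy, scipy, OpenCV 4.12 (cv2) and the standard library are available. Lean on these libraries where they do the work, as an engineer would, in place of code of your own. Each camera call takes 0.05 s, during which the arm holds its last target. There are 200 camera calls.

TASK

One of the two closed black parts crates is stamped underneath (a white ring with a tick). Tip both crates over towards the robot, so that each lies on its near side with its underside facing away from the robot, then push the stamped one, as it lies, away from the robot until its front bottom edge stands on the taped dispatch line; leave the other lying well short of the line. Only push with the fingers: do not lift or carry a crate, and do not disturb the meter, the screwdriver or the flux bottle.

Things in the scene. Friction and masses are not known exactly. Their poses are not given: they have to be found in the camera images.
- stamped_crate: crate with the stamp (white ring, 79 mm across, with a tick) on its underside, hidden while it stands. Closed black box, 90 (x) x 130 (y) x 110 mm high (z), flat walls, 0.3 to 0.6 kg, centre of mass central and 46 mm up. Loose, starts upright. Origin: centre of its underside; x away from the robot, z up (once tipped over: z towards the robot, x up, origin 45 mm above the bench)
- plain_crate: crate alike in size, mass and axes but without a stamp; either may be the left one. Pushed towards the robot near the top of its far wall (about 2 to 5 N), a crate tips about its near bottom edge without sliding; past about 45 degrees it falls over onto its near side by itself. There is bare bench in front of both for this
- stamped_crate_edge (a point): middle of the stamped crate's near bottom edge, 45 mm from its origin along its -x; the crate tips about this edge. Once tipped over, this is its front bottom edge (away from the robot, on the bench), and the crate reaches 110 mm back from it, 130 mm across and 90 mm up
- plain_crate_edge (a point): the same point of the other crate
- line: dispatch line: flat black tape with white borders on the bench just beyond the crates, 40 mm wide (x), 560 mm long (y), too thin to feel; origin at its middle, x away from the robot, y along the tape
- meter: bystander: yellow handheld multimeter lying on its back, 150 x 75 x 34 mm (43 mm at the dial), left of the crates; origin: centre of its underside
- screwdriver: bystander: screwdriver with blue handle lying on the bench to the right, about 200 mm long along its x, up to 30 mm high; origin: centre of its underside
- flux: bystander: white bottle, 44 mm diameter, 85 mm high, standing at the right; origin: centre of its underside
Mind the look-alikes: they are no part of the job. Leave any blue or red look-alike of the stamped_crate alone. Leave any brown or yellow look-alike of the plain_crate alone.

How it is judged:
By the outcome, as a careful person would: the job done as asked, in the order asked, and still so for the second after the job is handed in, with the robot touching nothing.
It also fails if it takes over 64 s, if anything falls off the work surface, if the arm or the gripper's body presses on something with over 40 N, if the wrist force passes 120 N, or if a joint passes its speed limit or range.

## Working session

There is one attempt and no reset: what is moved stays moved. The work goes in short steps, Python scripts to look and compute and a tool call to move; the robot and the scene stay as the last step left them, time stands still between calls to the robot, and variables do not carry over. Pictures are saved under pics/ and viewed, at most 10 in all, crops included, and the job is handed in when it is done.

Besides the shell and the picture viewer there is one more tool, called as name(argument=value, ...) on one line, values as JSON. drive_tool: Moves the arm, as the interface text tells. Its arguments: {"type":"object","properties":{"deltas":{"type":"array","items":{"type":"object","properties":{"linear":{"type":"array","items":{"type":"number"}},"twist":{"type":"number"},"claw":{"type":"number"}}}},"squeeze":{"type":"number"}},"required":["deltas"]}

```bash
mkdir -p pics
cat > h.py <<'E'
from rig import sensors, eyes, manip
import numpy as np, cv2
def snap(n,f):
    m=eyes.camera_model(n); im=eyes.get_image(n); cv2.imwrite(f'pics/{f}.png',im[:,:,::-1]); return im,m
def ray(m,u,v):
    R=np.array(m['R']);t=np.array(m['t']);K=np.array(m['intrinsics'])
    return -R.T@t, R.T@np.linalg.inv(K)@np.array([u,v,1.])
def onz(m,u,v,z):
    c,d=ray(m,u,v); return c+d*(z-c[2])/d[2]
def proj(m,X):
    p=np.array(m['intrinsics'])@(np.array(m['R'])@np.array(X)+np.array(m['t'])); return p[:2]/p[2]
E
python3 - <<'E'
from h import *
for n in('scene','side'):
    im,m=snap(n,n+'0'); print(n,ray(m,320,240), proj(m,[.5,0,0]),proj(m,[.6,0,0]))
s=sensors.get_state();print(s['clock'],s['position'],s['ee_rot'],s['width'],s['contact_force'])
E
```

```text
scene (array([ 1.1440312 , -0.15831658,  0.94410046]), array([-0.5375721 ,  0.15331625, -0.82923209])) [309.57323698 230.68851197] [321.38239917 265.95716197]
side (array([0.55621893, 0.85625705, 0.8136658 ]), array([ 0.01511555, -0.73833001, -0.67439182])) [349.99023846 249.92106989] [309.33719014 249.30328179]
0.1 [ 0.24931295 -0.51760412  0.24151808] [-8.52685671e-04  9.74931938e-01  2.22501647e-01 -7.32416085e-05] 0.08554162013797627 [0.56635483 0.23358901 0.49559085]
```

View pics/scene0.png

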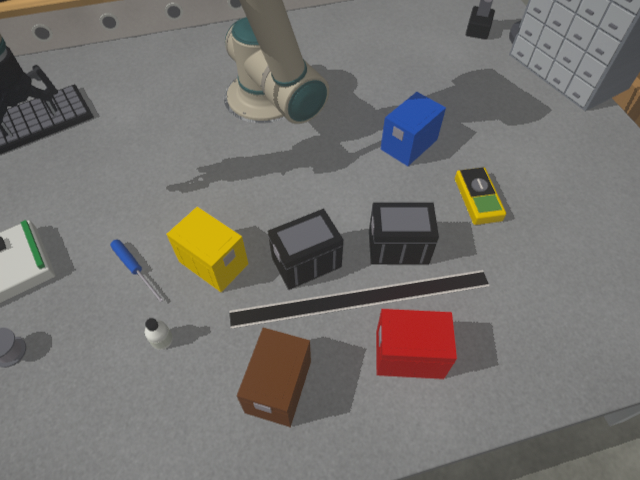

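View pics/side0.png

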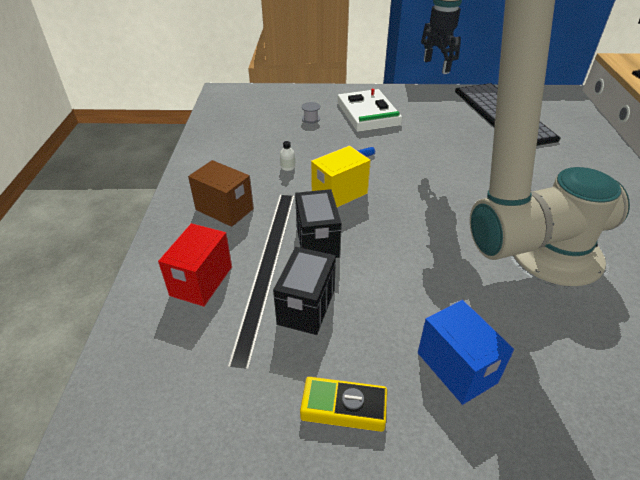

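Scene: black crates at about (305,248) and (403,233), line from (231,320) to (487,278). The side view shows the same at (318,222) and (306,290). I'll zoom in for the corners.

Run:
```python
import cv2,numpy as np
a=cv2.imread('pics/scene0.png')[190:340,225:495]; b=cv2.imread('pics/side0.png')[180:375,225:350]
a=cv2.resize(a,None,fx=2.9,fy=2.9,interpolation=cv2.INTER_CUBIC)
cv2.imwrite('pics/za.png',a)
cv2.imwrite('pics/zb.png',cv2.resize(b,None,fx=3,fy=3,interpolation=cv2.INTER_CUBIC))
for f in('scene0','side0'):
    im=cv2.imread(f'pics/{f}.png'); m=(im.max(2)<75).astype(np.uint8)
    for c in cv2.findContours(m,0,2)[0]:
        if cv2.contourArea(c)>700:
            print(f,cv2.boundingRect(c),cv2.approxPolyDP(cv2.convexHull(c),2.,True)[:,0].tolist())
```

```text
scene0 (230, 273, 258, 53) [[487, 281], [482, 284], [231, 325], [230, 313], [477, 273], [483, 273]]
scene0 (268, 209, 76, 80) [[323, 209], [343, 239], [341, 266], [288, 288], [272, 259], [268, 231]]
scene0 (369, 203, 70, 62) [[433, 203], [438, 238], [428, 263], [370, 263], [369, 228], [373, 203]]
scene0 (288, 80, 39, 41) [[323, 83], [326, 95], [318, 111], [303, 120], [293, 119], [288, 106], [294, 93], [307, 82], [316, 80]]
scene0 (0, 37, 94, 118) [[1, 37], [75, 85], [93, 117], [0, 154]]
side0 (335, 383, 49, 36) [[339, 383], [383, 389], [382, 418], [335, 412]]
side0 (471, 204, 32, 52) [[478, 204], [488, 205], [500, 224], [501, 245], [498, 252], [493, 255], [483, 252], [473, 237], [471, 215]]
side0 (232, 195, 60, 172) [[291, 196], [244, 366], [232, 362], [281, 197]]
side0 (273, 190, 69, 145) [[330, 190], [341, 223], [339, 257], [334, 290], [317, 334], [277, 324], [273, 290], [295, 194]]
side0 (221, 177, 32, 49) [[248, 177], [252, 209], [231, 225], [221, 217], [224, 196]]
side0 (421, 6, 40, 66) [[432, 6], [460, 9], [458, 58], [449, 71], [425, 61], [421, 39]]
```

View pics/za.png

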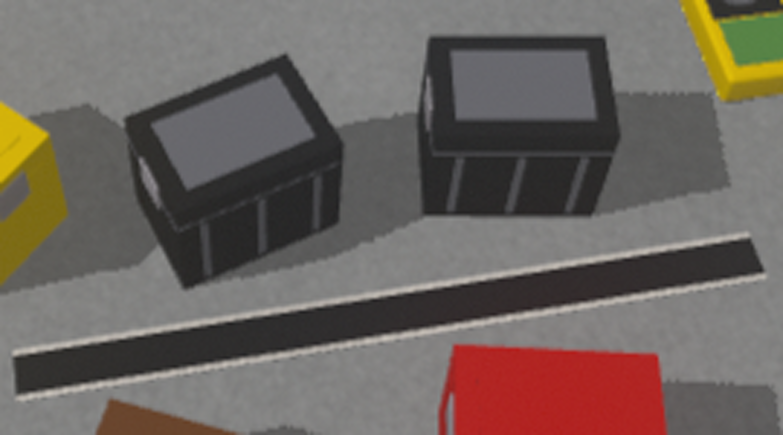

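The crop shows the right crate's bottom far corners at (185,288) and (340,222), and its top near corners at (126,118) and (287,55). The left crate's are (423,213), (592,216) and (430,37), (605,37).

```bash
cat > a.py <<'E'
from h import *
ms=eyes.camera_model('scene'); mi=eyes.camera_model('side')
P=lambda u,v:(225+(u+.5)/2.9-.5,190+(v+.5)/2.9-.5)
for n,bot,top in(('R',[(185,288),(340,222)],[(126,118),(287,55)]),('L',[(423,213),(592,216)],[(430,37),(605,37)])):
    b=[onz(ms,*P(*p),0) for p in bot]; t=[onz(ms,*P(*p),.11) for p in top]
    for l,q in(('far',b),('near',t)):
        d=q[1]-q[0]; print(n,l,q[0].round(4),q[1].round(4),'len',np.linalg.norm(d).round(4),'yaw',np.degrees(np.arctan2(-d[0],d[1])).round(1))
    c=(sum(b)+sum(t))/4; d=(sum(b)-sum(t))/2; print(n,'c',c[:2].round(4),'depth',np.linalg.norm(d[:2]).round(4),'yaw2',np.degrees(np.arctan2(d[1],d[0])).round(1))
    for z in (0,.11):
        print('side proj',z,[proj(mi,[*q[:2],z]).round(0).tolist() for q in b+t])
print('tape',[onz(ms,*P(*p),0)[:2].round(4).tolist() for p in [(14,352),(18,399),(750,234),(764,272)]])
print('tape side',[onz(mi,*p,0)[:2].round(4).tolist() for p in [(281,196),(293,196),(230,364),(247,367)]])
E
python3 a.py
```

```text
R far [ 0.6363 -0.0846  0.    ] [ 0.6132  0.0438 -0.    ] len 0.1305 yaw 10.2
R near [ 0.5506 -0.1008  0.11  ] [0.5279 0.0255 0.11  ] len 0.1283 yaw 10.2
R c [ 0.582 -0.029] depth 0.0872 yaw2 11.4
side proj 0 [[297.0, 227.0], [303.0, 262.0], [330.0, 223.0], [339.0, 257.0]]
side proj 0.11 [[295.0, 192.0], [302.0, 227.0], [330.0, 189.0], [340.0, 222.0]]
L far [ 0.6231  0.1078 -0.    ] [0.6613 0.2318 0.    ] len 0.1298 yaw -17.1
L near [0.541  0.1321 0.11  ] [0.5767 0.2564 0.11  ] len 0.1293 yaw -16.0
L c [0.6005 0.182 ] depth 0.0868 yaw2 -16.3
side proj 0 [[298.0, 281.0], [276.0, 324.0], [333.0, 290.0], [316.0, 335.0]]
side proj 0.11 [[296.0, 247.0], [273.0, 290.0], [334.0, 255.0], [316.0, 300.0]]
tape [[0.6533, -0.217], [0.6905, -0.2208], [0.7092, 0.341], [0.7421, 0.3361]]
tape side [[0.6874, -0.2146], [0.6538, -0.2153], [0.7437, 0.3306], [0.7093, 0.3365]]
```

View pics/zb.png

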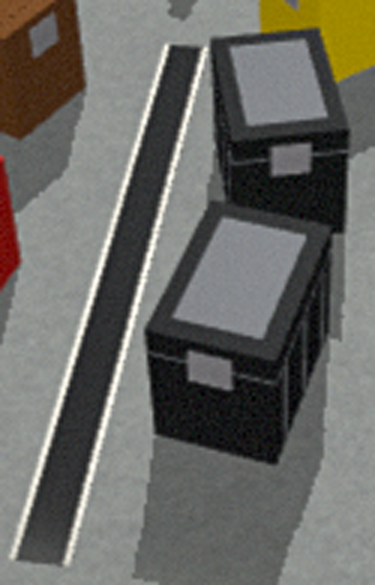

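Both views agree to about 2 mm, and depth, length and yaw match the crate sizes. Next I'll check clearances to the red, brown and blue boxes.

Run:
```python
from h import *
ms=eyes.camera_model('scene')
for n,pts in(('red top near',[(381,311),(453,313)]),('brown top',[(265,331),(309,344),(240,398)]),('yellow top',[(198,209),(243,243),(170,243)]),('blue top',[(416,95),(444,107),(383,128)])):
    print(n,[onz(ms,*p,.11)[:2].round(3).tolist() for p in pts])
print('blue far bottom',[onz(ms,*p,0)[:2].round(3).tolist() for p in[(409,162),(440,133),(384,152)]])
print('meter',[onz(ms,*p,0)[:2].round(3).tolist() for p in[(473,222),(505,220)]],onz(ms,456,171,.034)[:2])
```

```text
red top near [[0.787, 0.061], [0.828, 0.188]]
brown top [[0.768, -0.155], [0.813, -0.085], [0.874, -0.221]]
yellow top [[0.455, -0.233], [0.567, -0.157], [0.526, -0.3]]
blue top [[0.243, 0.352], [0.305, 0.402], [0.332, 0.231]]
blue far bottom [[0.362, 0.304], [0.286, 0.423], [0.311, 0.254]]
meter [[0.582, 0.378], [0.598, 0.453]] [0.44966733 0.38647157]
```

drive_tool(deltas=[{"linear":[40,48,0],"twist":-5,"claw":0.5},{"linear":[80,96,0],"twist":-10,"claw":0.5},{"linear":[120,144,0],"twist":-15,"claw":0.5},{"linear":[160,192,0],"twist":-15,"claw":0.5},{"linear":[200,240,0],"twist":-15,"claw":0.5},{"linear":[240,288,0],"twist":-15,"claw":0.5},{"linear":[280,336,0],"twist":-15,"claw":0.5},{"linear":[320,384,0],"twist":-15,"claw":0.5},{"linear":[360,432,0],"twist":-15,"claw":0.5},{"linear":[390,470,0],"twist":-15,"claw":0.5},{"linear":[412,503,0],"twist":-15,"claw":0.5},{"linear":[412,503,0],"twist":-15,"claw":0.5}])

```text
clock: 1.1
position: [0.5687, -0.1306, 0.242]
ee_rot: [-0.0, 0.996, 0.093, -0.0]
contact_force: [0.5, -0.4, 0.3]
width: 0.0424
gripper_force: 0.0
```

drive_tool(deltas=[{"linear":[25,32,0],"twist":0,"claw":0.5},{"linear":[50,64,0],"twist":0,"claw":0.5},{"linear":[75,96,0],"twist":0,"claw":0.5},{"linear":[92,116,0],"twist":0,"claw":0.5},{"linear":[92,116,0],"twist":0,"claw":0.5},{"linear":[92,116,-35],"twist":0,"claw":0.5},{"linear":[92,116,-70],"twist":0,"claw":0.5},{"linear":[92,116,-105],"twist":0,"claw":0.5},{"linear":[92,116,-130],"twist":0,"claw":0.5},{"linear":[92,116,-144],"twist":0,"claw":0.5},{"linear":[92,116,-144],"twist":0,"claw":0.5}])

```text
clock: 2.02
position: [0.6563, -0.0169, 0.0936]
ee_rot: [-0.001, 0.996, 0.093, -0.005]
contact_force: [-0.4, 0.2, -0.3]
width: 0.0427
gripper_force: 0.0
```

drive_tool(deltas=[{"linear":[-8,-1.5,4],"twist":0,"claw":0.5},{"linear":[-16,-3,4],"twist":0,"claw":0.5},{"linear":[-23,-4.3,4],"twist":0,"claw":0.5},{"linear":[-30,-5.6,4],"twist":0,"claw":0.5},{"linear":[-37,-6.9,4],"twist":0,"claw":0.5},{"linear":[-44,-8.2,4],"twist":0,"claw":0.5},{"linear":[-51,-9.4,4],"twist":0,"claw":0.5},{"linear":[-58,-10.7,4],"twist":0,"claw":0.5}])

```text
clock: 2.68
position: [0.6021, -0.0275, 0.1032]
ee_rot: [0.0, 0.996, 0.093, 0.001]
contact_force: [3.5, -0.1, 1.9]
width: 0.0426
gripper_force: 1.6
```

Run:
```python
from h import *
snap('side','side1')
im=cv2.imread('pics/side1.png')[150:390,180:420]; cv2.imwrite('pics/side1c.png',cv2.resize(im,None,fx=2,fy=2))
```

```text
(no output)
```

View pics/side1c.png

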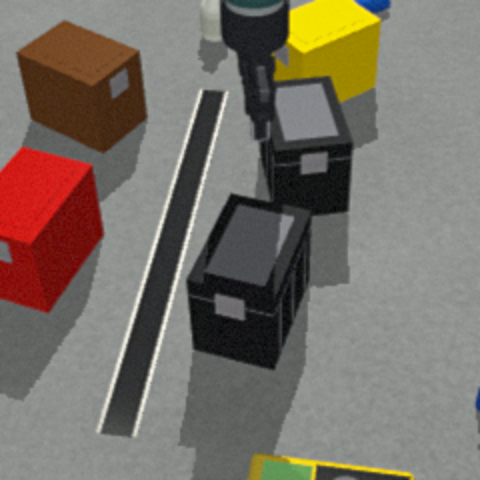

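The right crate is starting to tip under the finger at about (260,130), so I'll keep pushing.

drive_tool(deltas=[{"linear":[-8,-1.5,0],"twist":0,"claw":0.5},{"linear":[-16,-3,0],"twist":0,"claw":0.5},{"linear":[-24,-4.4,0],"twist":0,"claw":0.5},{"linear":[-31,-5.7,0],"twist":0,"claw":0.5},{"linear":[-38,-7,0],"twist":0,"claw":0.5},{"linear":[-44,-8,0],"twist":0,"claw":0.5},{"linear":[-44,-8,0],"twist":0,"claw":0.5},{"linear":[-44,-8,0],"twist":0,"claw":0.5},{"linear":[-44,-8,0],"twist":0,"claw":0.5}])

```text
clock: 3.48
position: [0.5568, -0.0353, 0.1018]
ee_rot: [-0.0, 0.996, 0.093, -0.001]
contact_force: [0.7, -0.4, -0.2]
width: 0.0426
gripper_force: 0.0
```

drive_tool(deltas=[{"linear":[15,0,40],"twist":0,"claw":0.5},{"linear":[30,5,75],"twist":0,"claw":0.5},{"linear":[60,25,100],"twist":-6,"claw":0.5},{"linear":[80,55,110],"twist":-12,"claw":0.5},{"linear":[100,85,110],"twist":-18,"claw":0.5},{"linear":[120,115,110],"twist":-24,"claw":0.5},{"linear":[120,150,110],"twist":-27,"claw":0.5},{"linear":[120,180,110],"twist":-27,"claw":0.5},{"linear":[120,195,110],"twist":-27,"claw":0.5},{"linear":[120,195,110],"twist":-27,"claw":0.5},{"linear":[120,195,110],"twist":-27,"claw":0.5}])

```text
clock: 4.4
position: [0.6775, 0.1597, 0.2117]
ee_rot: [0.001, 0.99, -0.141, -0.001]
contact_force: [1.0, -0.6, -0.1]
width: 0.0427
gripper_force: 0.0
```

drive_tool(deltas=[{"linear":[0,0,-35],"twist":0,"claw":0.5},{"linear":[0,0,-70],"twist":0,"claw":0.5},{"linear":[0,0,-98],"twist":0,"claw":0.5},{"linear":[0,0,-112],"twist":0,"claw":0.5},{"linear":[-8,2.3,-112],"twist":0,"claw":0.5},{"linear":[-16,4.6,-112],"twist":0,"claw":0.5},{"linear":[-24,7,-112],"twist":0,"claw":0.5},{"linear":[-32,9.4,-112],"twist":0,"claw":0.5},{"linear":[-39,11.5,-112],"twist":0,"claw":0.5},{"linear":[-46,13.5,-112],"twist":0,"claw":0.5},{"linear":[-53,15.5,-112],"twist":0,"claw":0.5},{"linear":[-60,17.6,-112],"twist":0,"claw":0.5}])

```text
clock: 5.4
position: [0.6179, 0.1776, 0.1012]
ee_rot: [-0.0, 0.99, -0.141, 0.001]
contact_force: [2.7, 0.1, 2.0]
width: 0.0424
gripper_force: 1.3
```

drive_tool(deltas=[{"linear":[-7,2,0],"twist":0,"claw":0.5},{"linear":[-14,4.1,0],"twist":0,"claw":0.5},{"linear":[-21,6.2,0],"twist":0,"claw":0.5},{"linear":[-28,8.2,0],"twist":0,"claw":0.5},{"linear":[-34,10,0],"twist":0,"claw":0.5},{"linear":[-40,11.8,0],"twist":0,"claw":0.5},{"linear":[-40,11.8,0],"twist":0,"claw":0.5},{"linear":[-40,11.8,0],"twist":0,"claw":0.5},{"linear":[-40,11.8,0],"twist":0,"claw":0.5}])

```text
clock: 6.15
position: [0.5769, 0.1891, 0.0998]
ee_rot: [0.0, 0.99, -0.142, -0.001]
contact_force: [-0.3, 0.6, 0.0]
width: 0.0426
gripper_force: 0.0
```

drive_tool(deltas=[{"linear":[15,0,40],"twist":0,"claw":0.5},{"linear":[15,-10,80],"twist":0,"claw":0.5},{"linear":[0,-30,120],"twist":0,"claw":0.5},{"linear":[-30,-50,140],"twist":0,"claw":0.5},{"linear":[-60,-70,150],"twist":0,"claw":0.5},{"linear":[-90,-90,150],"twist":0,"claw":0.5},{"linear":[-120,-100,150],"twist":0,"claw":0.5},{"linear":[-150,-110,150],"twist":0,"claw":0.5},{"linear":[-180,-120,150],"twist":0,"claw":0.5},{"linear":[-210,-120,150],"twist":0,"claw":0.5}])

```text
clock: 6.98
position: [0.366, 0.0678, 0.2499]
ee_rot: [0.001, 0.99, -0.142, -0.001]
contact_force: [0.3, 0.6, 0.1]
width: 0.0427
gripper_force: 0.0
```

Run:
```python
from h import *
snap('scene','scene2');snap('side','side2')
im=cv2.imread('pics/scene2.png')[150:340,225:495]; cv2.imwrite('pics/scene2c.png',cv2.resize(im,None,fx=2.9,fy=2.9,interpolation=cv2.INTER_CUBIC))
```

```text
(no output)
```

View pics/scene2c.png

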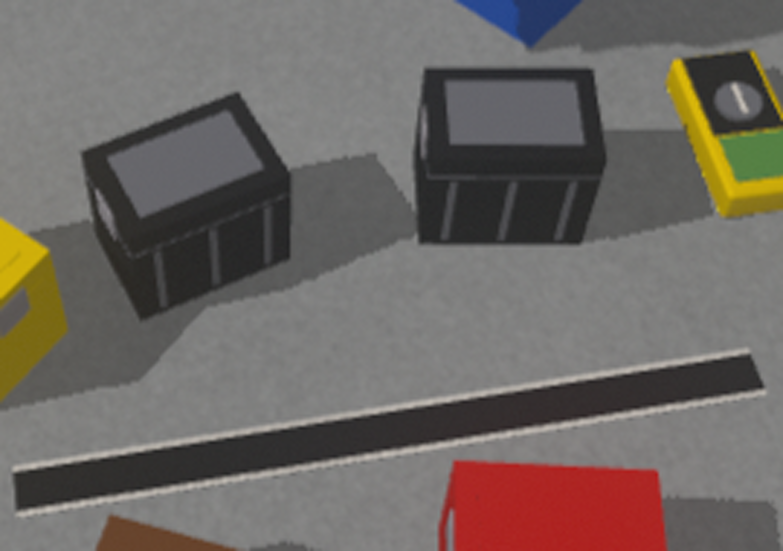

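Neither crate tipped: both are still upright, ribbed wall facing away, and have slid towards the robot. I'll measure how far they went.

Run:
```python
from h import *
ms=eyes.camera_model('scene')
P=lambda u,v:(225+(u+.5)/2.9-.5,150+(v+.5)/2.9-.5)
for n,bot,top in(('R',[(143,319),(290,259)],[(82,151),(239,93)]),('L',[(419,243),(581,243)],[(424,68),(593,69)])):
    b=[onz(ms,*P(*p),0) for p in bot]; t=[onz(ms,*P(*p),.11) for p in top]
    for q in(b,t):
        d=q[1]-q[0]; print(n,q[0].round(4),q[1].round(4),np.linalg.norm(d).round(4),np.degrees(np.arctan2(-d[0],d[1])).round(1))
    print(n,'c',((sum(b)+sum(t))/4)[:2].round(4), 'far mid',(sum(b)/2).round(4),'depth',np.linalg.norm((sum(b)-sum(t))[:2]/2).round(4))
im,m=snap('wrist','w2'); print(ray(m,320,240), proj(m,sensors.get_state()['position']))
```

```text
R [ 0.5548 -0.0981  0.    ] [0.5322 0.0274 0.    ] 0.1275 10.2
R [ 0.4678 -0.1158  0.11  ] [0.4455 0.0112 0.11  ] 0.129 9.9
R c [ 0.5001 -0.0438] far mid [ 0.5435 -0.0353  0.    ] depth 0.0885
L [0.5458 0.1313 0.    ] [0.5816 0.2561 0.    ] 0.1298 -16.0
L [0.4607 0.1554 0.11  ] [0.4978 0.2803 0.11  ] 0.1303 -16.5
L c [0.5215 0.2058] far mid [0.5637 0.1937 0.    ] depth 0.0879
(array([0.43519528, 0.04677865, 0.3806503 ]), array([-0.2817924 ,  0.0936707 , -0.95497917])) [319.49539563 312.34792618]
```

View pics/w2.png

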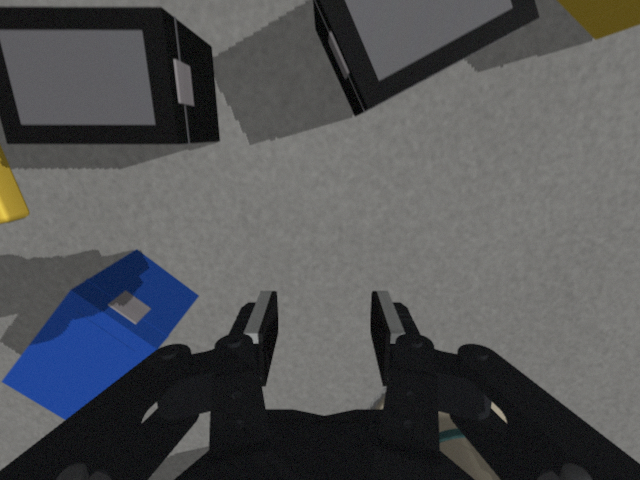

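The wrist view shows the fingertips at about (270,291) and (380,291). I'll work out their real height below the TCP.

Run:
```python
from h import *
m=eyes.camera_model('wrist'); s=sensors.get_state(); p=s['position']
f=m['intrinsics'][0][0]; print('f',f)
from scipy.spatial.transform import Rotation as Ro
w,x,y,z=s['ee_rot']; T=Ro.from_quat([x,y,z,w]).as_matrix()
for dx in(-.011,.011):
  for dz in(-.005,0,.005,.011,.018,.024):
    print(dx,dz,[proj(m,p+T@[dx,sy*.0213,dz]).round(0).tolist() for sy in(1,-1)])
```

```text
f 341.9165426852395
-0.011 -0.005 [[372.0, 347.0], [272.0, 347.0]]
-0.011 0 [[370.0, 340.0], [274.0, 340.0]]
-0.011 0.005 [[369.0, 334.0], [275.0, 334.0]]
-0.011 0.011 [[367.0, 327.0], [277.0, 327.0]]
-0.011 0.018 [[365.0, 319.0], [279.0, 319.0]]
-0.011 0.024 [[364.0, 313.0], [280.0, 313.0]]
0.011 -0.005 [[374.0, 300.0], [269.0, 300.0]]
0.011 0 [[372.0, 295.0], [271.0, 295.0]]
0.011 0.005 [[371.0, 290.0], [273.0, 290.0]]
0.011 0.011 [[369.0, 284.0], [275.0, 284.0]]
0.011 0.018 [[367.0, 278.0], [277.0, 278.0]]
0.011 0.024 [[366.0, 273.0], [279.0, 273.0]]
```

At half opening the tips are about 4 mm ahead of the TCP, so I was pushing at 97 mm up. Finger friction held the far wall down and the crate slid. Next push: follow the arc of the wall point about the pivot edge, so the finger doesn't hold the wall back.

drive_tool(deltas=[{"linear":[30,-15,0],"twist":5,"claw":0.5},{"linear":[60,-29,0],"twist":10,"claw":0.5},{"linear":[90,-44,0],"twist":15,"claw":0.5},{"linear":[120,-58,0],"twist":20,"claw":0.5},{"linear":[150,-73,0],"twist":25,"claw":0.5},{"linear":[180,-88,0],"twist":26.5,"claw":0.5},{"linear":[203,-99,0],"twist":26.5,"claw":0.5},{"linear":[203,-99,-35],"twist":26.5,"claw":0.5},{"linear":[203,-99,-70],"twist":26.5,"claw":0.5},{"linear":[203,-99,-105],"twist":26.5,"claw":0.5},{"linear":[203,-99,-140],"twist":26.5,"claw":0.5},{"linear":[203,-99,-156],"twist":26.5,"claw":0.5}])

```text
clock: 8.13
position: [0.5692, -0.0296, 0.089]
ee_rot: [-0.001, 0.996, 0.089, -0.004]
contact_force: [-0.3, -0.4, 0.1]
width: 0.0427
gripper_force: 0.0
```

drive_tool(deltas=[{"linear":[0,0,0],"twist":0,"claw":0.5}])

```text
clock: 8.22
position: [0.5686, -0.0295, 0.0891]
ee_rot: [-0.001, 0.996, 0.089, -0.005]
contact_force: [-0.3, -0.7, -0.5]
width: 0.0422
gripper_force: 0.0
```

drive_tool(deltas=[{"linear":[-6,-1,3],"twist":0,"claw":0.5},{"linear":[-13,-2.3,3],"twist":0,"claw":0.5},{"linear":[-18,-3.3,7.5],"twist":0,"claw":0.5},{"linear":[-22.5,-4.1,12],"twist":0,"claw":0.5},{"linear":[-28,-5,16],"twist":0,"claw":0.5},{"linear":[-33,-6,20],"twist":0,"claw":0.5},{"linear":[-39,-7,23.5],"twist":0,"claw":0.5},{"linear":[-44.5,-8.1,26.5],"twist":0,"claw":0.5},{"linear":[-50.5,-9.2,29.5],"twist":0,"claw":0.5},{"linear":[-56.5,-10.3,32],"twist":0,"claw":0.5}])

```text
clock: 9.05
position: [0.5146, -0.0406, 0.1274]
ee_rot: [0.0, 0.996, 0.089, 0.001]
contact_force: [2.7, 0.3, 3.1]
width: 0.0427
gripper_force: 1.6
```

Run:
```python
from h import *
snap('side','side3')
im=cv2.imread('pics/side3.png')[130:380,220:520]; cv2.imwrite('pics/side3c.png',cv2.resize(im,None,fx=2,fy=2))
```

```text
(no output)
```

View pics/side3c.png

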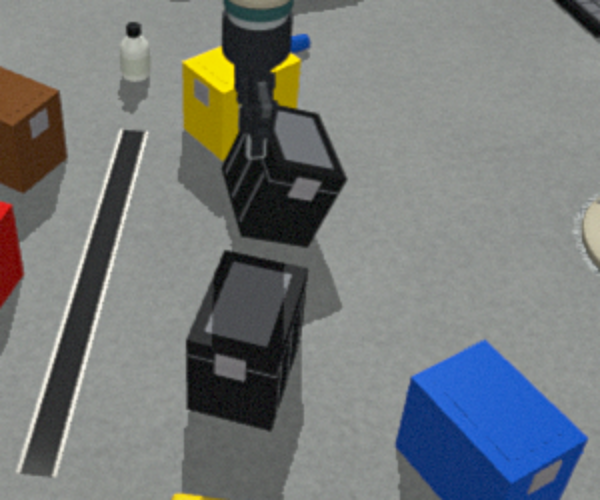

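The crate is now tilted about 25 degrees, with the finger on its far wall at about (255,150). I'll continue along the arc.

drive_tool(deltas=[{"linear":[-6.5,-1.2,2],"twist":0,"claw":0.5},{"linear":[-12.5,-2.3,4],"twist":0,"claw":0.5},{"linear":[-19,-3.4,5],"twist":0,"claw":0.5},{"linear":[-25.5,-4.6,6],"twist":0,"claw":0.5},{"linear":[-32,-5.8,6],"twist":0,"claw":0.5},{"linear":[-38.5,-7,6],"twist":0,"claw":0.5},{"linear":[-45,-8,6],"twist":0,"claw":0.5},{"linear":[-51,-9.2,5],"twist":0,"claw":0.5},{"linear":[-57,-10.3,4],"twist":0,"claw":0.5},{"linear":[-63,-11.4,3],"twist":0,"claw":0.5},{"linear":[-63,-11.4,3],"twist":0,"claw":0.5},{"linear":[-63,-11.4,3],"twist":0,"claw":0.5}])

```text
clock: 10.1
position: [0.4511, -0.0517, 0.1292]
ee_rot: [-0.0, 0.996, 0.089, -0.0]
contact_force: [-0.2, -0.3, 0.3]
width: 0.0425
gripper_force: 0.0
```

Run:
```python
from h import *
snap('side','side4')
im=cv2.imread('pics/side4.png')[130:380,220:520]; cv2.imwrite('pics/side4c.png',cv2.resize(im,None,fx=2,fy=2))
```

```text
(no output)
```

View pics/side4c.png

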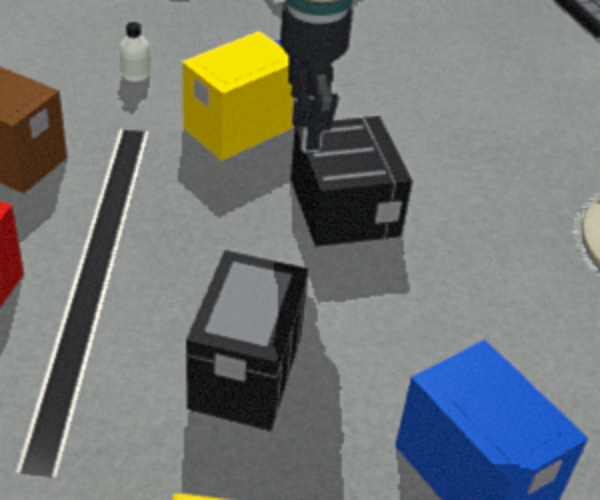

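The right crate lies on its near side at about (350,185). Next I'll move behind the left crate and take the measurements from pixels.

drive_tool(deltas=[{"linear":[5,0,35],"twist":0,"claw":0.5},{"linear":[10,10,70],"twist":0,"claw":0.5},{"linear":[30,35,100],"twist":-5,"claw":0.5},{"linear":[50,65,110],"twist":-10,"claw":0.5},{"linear":[75,95,110],"twist":-15,"claw":0.5},{"linear":[100,125,110],"twist":-20,"claw":0.5},{"linear":[125,155,110],"twist":-25,"claw":0.5},{"linear":[138,190,110],"twist":-26.5,"claw":0.5},{"linear":[138,222,110],"twist":-26.5,"claw":0.5},{"linear":[138,238,110],"twist":-26.5,"claw":0.5},{"linear":[138,238,85],"twist":-26.5,"claw":0.5},{"linear":[138,238,55],"twist":-26.5,"claw":0.5}])

```text
clock: 11.15
position: [0.5918, 0.1887, 0.186]
ee_rot: [-0.001, 0.99, -0.14, 0.003]
contact_force: [-0.2, 0.2, 0.4]
width: 0.0425
gripper_force: 0.0
```

```bash
cat > d.py <<'E'
from h import *
import sys
def face(m,im,e,yaw,tag):
    # rectify the plane of the underside (130 x 90 mm) at edge middle e
    y=np.array([-np.sin(yaw),np.cos(yaw)])
    W=[[*(np.array(e)+y*s*.065),z] for s,z in((-1,.09),(1,.09),(1,0),(-1,0))]
    src=np.float32([proj(m,w) for w in W]); H=cv2.getPerspectiveTransform(src,np.float32([[0,0],[130,0],[130,90],[0,90]]))
    q=cv2.warpPerspective(im,H,(130,90)); g=q.min(2); print(tag,'bright px',int((g>140).sum()),'median',np.median(g)); return q
def hulls(im):
    g=(im.max(2)<75).astype(np.uint8)
    for c in cv2.findContours(g,0,2)[0]:
        x,y,w,h=cv2.boundingRect(c)
        if cv2.contourArea(c)>700 and 130<y<330 and 220<x<500: print(cv2.approxPolyDP(cv2.convexHull(c),1.5,True)[:,0].tolist())
E
python3 - <<'E'
from d import *
im,m=snap('scene','scene5'); hulls(im); face(m,im,[.456,-.052],np.radians(10.1),'R')
s,mi=snap('side','side5'); print('side'); hulls(s)
print(sensors.get_state()['position'])
for z in(0,.09): print([proj(m,[.456+dx*.983-dy*.179,-.052+dx*.179+dy*.983,z]).round(0).tolist() for dx,dy in((0,-.065),(0,.065),(-.11,-.065),(-.11,.065))])
E
```

```text
[[487, 283], [231, 325], [230, 313], [477, 273], [483, 273]]
[[285, 154], [305, 185], [306, 208], [256, 227], [242, 200], [235, 172]]
R bright px 0 median 40.0
side
[[332, 256], [373, 264], [369, 301], [355, 345], [314, 334], [313, 299]]
[[409, 188], [425, 220], [420, 247], [378, 253], [365, 220], [368, 192]]
[[329, 171], [330, 201], [319, 245], [245, 365], [233, 360], [287, 171]]
[0.5863633  0.18645158 0.17946285]
[[258.0, 231.0], [308.0, 211.0], [241.0, 198.0], [289.0, 180.0]]
[[254.0, 207.0], [307.0, 187.0], [236.0, 174.0], [287.0, 155.0]]
```

The right crate shows no bright pixels on its underside, so it is plain. Its corners match the prediction to about 8 mm. Now tip the left one the same way.

drive_tool(deltas=[{"linear":[1,0,-30],"twist":0,"claw":0.5},{"linear":[1,0,-60],"twist":0,"claw":0.5},{"linear":[1,0,-86],"twist":0,"claw":0.5},{"linear":[1,0,-86],"twist":0,"claw":0.5},{"linear":[-5,1.7,-86],"twist":0,"claw":0.5},{"linear":[-11,3.4,-86],"twist":0,"claw":0.5},{"linear":[-15.5,4.7,-81.5],"twist":0,"claw":0.5},{"linear":[-20,6,-77],"twist":0,"claw":0.5},{"linear":[-25.5,7.6,-73],"twist":0,"claw":0.5},{"linear":[-31,9.2,-69],"twist":0,"claw":0.5},{"linear":[-36.5,10.9,-65.5],"twist":0,"claw":0.5},{"linear":[-42,12.5,-62.5],"twist":0,"claw":0.5}])

```text
clock: 12.25
position: [0.5483, 0.1992, 0.1237]
ee_rot: [-0.001, 0.99, -0.142, 0.002]
contact_force: [1.4, -0.5, 1.9]
width: 0.043
gripper_force: 1.4
```

drive_tool(deltas=[{"linear":[-6,1.7,3],"twist":0,"claw":0.5},{"linear":[-12,3.5,5.5],"twist":0,"claw":0.5},{"linear":[-18,5.3,7.5],"twist":0,"claw":0.5},{"linear":[-24,7,9],"twist":0,"claw":0.5},{"linear":[-30.5,8.9,10],"twist":0,"claw":0.5},{"linear":[-37,10.8,11],"twist":0,"claw":0.5},{"linear":[-43.5,12.7,11],"twist":0,"claw":0.5},{"linear":[-50,14.6,11],"twist":0,"claw":0.5},{"linear":[-56,16.4,10],"twist":0,"claw":0.5},{"linear":[-62,18.1,9],"twist":0,"claw":0.5},{"linear":[-68,19.9,8],"twist":0,"claw":0.5},{"linear":[-74,21.6,8],"twist":0,"claw":0.5}])

```text
clock: 13.25
position: [0.4724, 0.2205, 0.1293]
ee_rot: [0.0, 0.99, -0.142, -0.001]
contact_force: [-0.4, -0.1, 0.9]
width: 0.0423
gripper_force: 0.0
```

drive_tool(deltas=[{"linear":[0,0,0],"twist":0,"claw":0.5},{"linear":[0,0,0],"twist":0,"claw":0.5},{"linear":[0,0,40],"twist":0,"claw":0.5},{"linear":[0,0,80],"twist":0,"claw":0.5},{"linear":[0,-30,120],"twist":0,"claw":0.5},{"linear":[-10,-65,140],"twist":0,"claw":0.5},{"linear":[-30,-100,140],"twist":0,"claw":0.5},{"linear":[-60,-130,140],"twist":0,"claw":0.5},{"linear":[-90,-160,140],"twist":0,"claw":0.5}])

```text
clock: 14.0
position: [0.3879, 0.0632, 0.2706]
ee_rot: [0.0, 0.99, -0.142, 0.001]
contact_force: [0.3, -1.8, -0.7]
width: 0.0423
gripper_force: 0.0
```

Run:
```python
from d import *
im,m=snap('scene','scene6'); hulls(im); s,mi=snap('side','side6'); print('side');hulls(s)
e=np.array([.478,.2185]);y=-.285
q=face(m,im,e,y,'L')
for z in(0,.09): print([proj(m,[e[0]+dx*np.cos(y)-dy*np.sin(y),e[1]+dx*np.sin(y)+dy*np.cos(y),z]).round(0).tolist() for dx,dy in((0,-.065),(0,.065),(-.11,-.065),(-.11,.065))])
c=im[130:300,215:515]; c=cv2.resize(c,None,fx=2.6,fy=2.6,interpolation=cv2.INTER_CUBIC); cv2.imwrite('pics/scene6c.png',c[:,:,::-1])
```

```text
[[487, 283], [231, 325], [230, 313], [477, 273], [483, 273]]
[[285, 154], [305, 185], [306, 208], [256, 227], [241, 198], [235, 172]]
[[422, 143], [427, 177], [421, 200], [368, 200], [366, 178], [368, 144]]
side
[[376, 272], [427, 283], [412, 359], [359, 346], [361, 319]]
[[291, 196], [247, 359], [242, 363], [233, 361], [282, 195]]
[[409, 188], [425, 220], [420, 247], [378, 253], [365, 220], [368, 192]]
L bright px 0 median 46.0
[[367.0, 203.0], [421.0, 203.0], [365.0, 169.0], [416.0, 169.0]]
[[370.0, 179.0], [428.0, 179.0], [368.0, 144.0], [422.0, 144.0]]
```

Both crates are down. The stamp face is shaded, so I'll use a relative threshold.

Run:
```python
from d import *
im=cv2.imread('pics/scene6.png')[:,:,::-1].copy(); m=eyes.camera_model('scene')
o=[]
for t,e,y in(('R',[.448,-.052],np.radians(10.1)),('L',[.474,.2195],-.285)):
    q=face(m,im,e,y,t); g=q.min(2)[12:78,12:118]; print(t,np.percentile(g,[5,50,80,90,95,100]).round(0))
    o.append(cv2.resize(q,None,fx=3,fy=3))
cv2.imwrite('pics/st.png',np.hstack(o)[:,:,::-1])
```

```text
R bright px 0 median 40.0
R [38. 39. 40. 41. 41. 42.]
L bright px 0 median 43.0
L [ 40.  45. 105. 120. 127. 139.]
```

View pics/st.png

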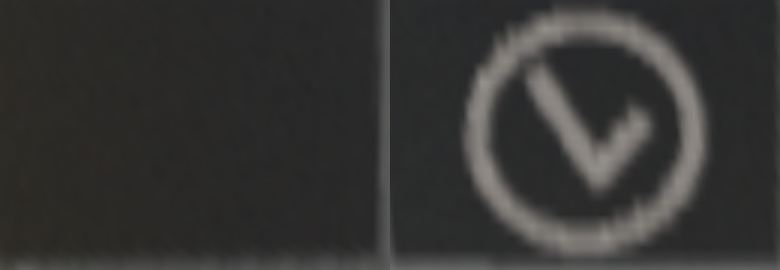

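The left crate carries the ring and tick; the right is blank. Next: the exact pose of the lying crate, and how much room the blue box leaves behind it.

Run:
```python
from h import *
m={n:eyes.camera_model(n) for n in('scene','side')}
I={n:cv2.imread(f'pics/{n}6.png') for n in m}
I0={n:cv2.imread(f'pics/{n}0.png') for n in m}
for n in m:
  for im,t in((I0[n],'start'),(I[n],'now')):
    h=cv2.cvtColor(im,cv2.COLOR_BGR2HSV); g=cv2.inRange(h,(105,150,40),(130,255,255))
    c=max([c for c in cv2.findContours(g,0,2)[0] if (n=='scene' and cv2.boundingRect(c)[0]>350) or (n=='side' and cv2.boundingRect(c)[1]>250)],key=cv2.contourArea)
    P=cv2.approxPolyDP(cv2.convexHull(c),2,True)[:,0]
    print('blue',n,t,[(p.tolist(),onz(m[n],*p,0)[:2].round(3).tolist(),onz(m[n],*p,.11)[:2].round(3).tolist()) for p in P])
a,b=[onz(m['scene'],*p,0) for p in((368.,200.5),(421.5,200.5))]; d=b-a
print('L bottom far',a,b,np.linalg.norm(d),np.degrees(np.arctan2(-d[0],d[1])))
a,b=[onz(m['scene'],*p,.09) for p in((367.5,143.5),(422.5,143.5))]; d=b-a
print('L top near',a,b,np.linalg.norm(d),np.degrees(np.arctan2(-d[0],d[1])))
for p,z in(((376,272),.09),((427,283),.09),((412,359),0),((359,346),0)): print('side',p,z,onz(m['side'],*p,z)[:2].round(4))
```

```text
blue scene start [([417, 92], [0.113, 0.427], [0.233, 0.359]), ([441, 105], [0.184, 0.471], [0.296, 0.398]), ([444, 110], [0.205, 0.471], [0.315, 0.397]), ([436, 139], [0.304, 0.404], [0.402, 0.338]), ([407, 165], [0.37, 0.295], [0.46, 0.242]), ([381, 148], [0.295, 0.251], [0.394, 0.204]), ([384, 122], [0.204, 0.293], [0.314, 0.24]), ([390, 113], [0.175, 0.322], [0.288, 0.266])]
blue scene now [([444, 107], [0.194, 0.476], [0.305, 0.402]), ([437, 137], [0.298, 0.409], [0.397, 0.343]), ([424, 150], [0.333, 0.357], [0.427, 0.297]), ([382, 142], [0.275, 0.262], [0.376, 0.213]), ([385, 118], [0.19, 0.301], [0.301, 0.248]), ([416, 92], [0.113, 0.425], [0.233, 0.357])]
blue side start [([461, 300], [0.259, 0.155], [0.299, 0.25]), ([513, 349], [0.18, 0.282], [0.231, 0.359]), ([497, 383], [0.231, 0.359], [0.275, 0.427]), ([462, 404], [0.306, 0.404], [0.339, 0.465]), ([418, 353], [0.372, 0.296], [0.397, 0.372]), ([426, 318], [0.343, 0.207], [0.372, 0.295])]
blue side now [([462, 300], [0.257, 0.155], [0.297, 0.25]), ([513, 349], [0.18, 0.282], [0.231, 0.359]), ([498, 381], [0.228, 0.355], [0.272, 0.423]), ([462, 404], [0.306, 0.404], [0.339, 0.465]), ([418, 353], [0.372, 0.296], [0.397, 0.372]), ([426, 318], [0.343, 0.207], [0.372, 0.295])]
L bottom far [0.45247778 0.16076517 0.        ] [0.48845419 0.28589211 0.        ] 0.13019621165608736 -16.040965161109316
L top near [0.35265669 0.18637294 0.09      ] [0.3893519  0.31308371 0.09      ] 0.13191724062906413 -16.15092268095131
side (376, 272) 0.09 [0.4538 0.1603]
side (427, 283) 0.09 [0.3522 0.1889]
side (412, 359) 0 [0.3853 0.3102]
side (359, 346) 0 [0.4888 0.282 ]
```

The stamped crate's edge middle is at (0.471, 0.223), yaw -16.1°. The blue box hasn't moved, but its corner is only 10 mm from the crate's near face. I'll push first with shut fingers on the right half of that face, high enough to clear the blue box. That also turns the crate towards the line's yaw of -5.5°.

drive_tool(deltas=[{"linear":[-17,38,0],"twist":4,"claw":0},{"linear":[-34,76,0],"twist":8,"claw":0},{"linear":[-51,114,0],"twist":12,"claw":0},{"linear":[-53,152,-20],"twist":12,"claw":0},{"linear":[-53,152,-58],"twist":12,"claw":0},{"linear":[-53,152,-96],"twist":12,"claw":0},{"linear":[-53,152,-134],"twist":12,"claw":0},{"linear":[-53,152,-165],"twist":12,"claw":0},{"linear":[-53,152,-185],"twist":12,"claw":0},{"linear":[-53,152,-195],"twist":12,"claw":0},{"linear":[-53,152,-195],"twist":12,"claw":0}])

```text
clock: 15.02
position: [0.3336, 0.2166, 0.0727]
ee_rot: [0.001, 0.999, -0.037, -0.002]
contact_force: [0.4, 0.1, 0.7]
width: -0.0001
gripper_force: 0.0
```

drive_tool(deltas=[{"linear":[5,0,2],"twist":0,"claw":0},{"linear":[10,0,2],"twist":0,"claw":0},{"linear":[14,0,2],"twist":0,"claw":0},{"linear":[18,0,2],"twist":0,"claw":0},{"linear":[22,0,2],"twist":0,"claw":0},{"linear":[26,0,2],"twist":0,"claw":0},{"linear":[30,0,2],"twist":0,"claw":0},{"linear":[34,0,2],"twist":0,"claw":0},{"linear":[38,0,2],"twist":0,"claw":0}])

```text
clock: 15.77
position: [0.3731, 0.2167, 0.0769]
ee_rot: [0.0, 0.999, -0.037, -0.0]
contact_force: [-2.1, 0.1, 1.1]
width: 0.0
gripper_force: 1.0
```

```bash
cat >> d.py <<'E'
def black(im,n):
    out=[]
    g=(im.max(2)<75).astype(np.uint8)
    for c in cv2.findContours(g,0,2)[0]:
        if cv2.contourArea(c)>700: out.append(cv2.approxPolyDP(cv2.convexHull(c),1.5,True)[:,0])
    return out
def ring(tag):
    """stamp ring centre (45 mm up, underside) by crossing both... ring seen only from the scene: height known"""
    im,m=snap('scene',tag); g=((im.min(2)>80)&(im.min(2)<165)).astype(np.uint8)
    return im,m
E
python3 - <<'E'
from d import *
im,m=snap('scene','scene7'); print([h.tolist() for h in black(im,0) if h[:,0].min()>330 and h[:,0].max()<490])
s,mi=snap('side','side7'); print([h.tolist() for h in black(s,0) if h[:,1].max()>260 and h[:,0].min()>250])
E
```

```text
[[[426, 207], [374, 209], [360, 133], [373, 94], [407, 93], [434, 182]]]
[[[339, 383], [383, 389], [382, 418], [336, 412]], [[400, 189], [451, 236], [446, 259], [402, 359], [349, 350], [348, 337], [368, 192]]]
```

```bash
cat > e.py <<'E'
from h import *
import sys
m=eyes.camera_model('scene'); v=list(map(float,sys.argv[1:5]))
a,b=onz(m,v[0],v[1],0)[:2],onz(m,v[2],v[3],0)[:2]; d=b-a; c=(a+b)/2; y=np.arctan2(-d[0],d[1])
print('edge',c.round(4),a.round(4),b.round(4),'len',np.linalg.norm(d).round(4),'yaw',np.degrees(y).round(1),'near face mid',(c-.11*np.array([np.cos(y),np.sin(y)])).round(4),'to line centre x',.672+.0963*(c[1]+.219)-c[0])
E
python3 e.py 374 209.5 426.5 207.5
```

```text
edge [0.4972 0.2274] [0.4826 0.1656] [0.5118 0.2892] len 0.127 yaw -13.3 near face mid [0.3901 0.2527] to line centre x 0.21778350269452296
```

drive_tool(deltas=[{"linear":[6,0,0],"twist":0,"claw":0},{"linear":[12,0,0],"twist":0,"claw":0},{"linear":[18,0,0],"twist":0,"claw":0},{"linear":[24,0,0],"twist":0,"claw":0},{"linear":[30,0,0],"twist":0,"claw":0},{"linear":[36,0,0],"twist":0,"claw":0},{"linear":[42,0,0],"twist":0,"claw":0},{"linear":[47,0,0],"twist":0,"claw":0},{"linear":[47,0,0],"twist":0,"claw":0}])

```text
clock: 16.62
position: [0.4217, 0.2171, 0.077]
ee_rot: [-0.0, 0.999, -0.038, 0.001]
contact_force: [-0.2, -0.4, 0.3]
width: -0.0
gripper_force: 0.0
```

Run:
```python
from d import *
im,m=snap('scene','scene8'); print([h.tolist() for h in black(im,0) if h[:,0].min()>330 and h[:,0].max()<490])
```

```text
[[[440, 217], [387, 226], [375, 192], [368, 150], [381, 109], [416, 108], [447, 193]]]
```

```bash
python3 e.py 387 226.5 440.5 217.5
```

```text
edge [0.5437 0.2437] [0.5385 0.1781] [0.5488 0.3093] len 0.1316 yaw -4.5 near face mid [0.434  0.2523] to line centre x 0.17289147210858213
```

drive_tool(deltas=[{"linear":[-7,0,0],"twist":0,"claw":0},{"linear":[-13,0,0],"twist":0,"claw":0.2},{"linear":[-13,10,-3],"twist":-1,"claw":0.4},{"linear":[-13,20,-8],"twist":-1,"claw":0.6},{"linear":[-13,33,-13],"twist":-1,"claw":0.7},{"linear":[-13,33,-17],"twist":-1,"claw":0.7},{"linear":[-13,33,-17],"twist":-1,"claw":0.7},{"linear":[-6,32,-17],"twist":-1,"claw":0.7},{"linear":[0,31.5,-17],"twist":-1,"claw":0.7},{"linear":[5,31,-17],"twist":-1,"claw":0.7},{"linear":[10,30.5,-17],"twist":-1,"claw":0.7},{"linear":[16,30,-17],"twist":-1,"claw":0.7}])

```text
clock: 17.67
position: [0.4356, 0.2464, 0.0599]
ee_rot: [0.0, 0.999, -0.046, -0.001]
contact_force: [-2.2, -0.0, 2.2]
width: 0.0599
gripper_force: 1.3
```

drive_tool(deltas=[{"linear":[8,-0.8,0],"twist":0,"claw":0.7},{"linear":[16,-1.6,0],"twist":0,"claw":0.7},{"linear":[25,-2.4,0],"twist":0,"claw":0.7},{"linear":[34,-3.3,0],"twist":0,"claw":0.7},{"linear":[43,-4.2,0],"twist":0,"claw":0.7},{"linear":[52,-5,0],"twist":0,"claw":0.7},{"linear":[61,-5.9,0],"twist":0,"claw":0.7},{"linear":[70,-6.8,0],"twist":0,"claw":0.7},{"linear":[79,-7.6,0],"twist":0,"claw":0.7},{"linear":[88,-8.5,0],"twist":0,"claw":0.7},{"linear":[96,-9.3,0],"twist":0,"claw":0.7},{"linear":[100,-9.6,0],"twist":0,"claw":0.7}])

```text
clock: 18.67
position: [0.5376, 0.2371, 0.0598]
ee_rot: [-0.0, 0.999, -0.046, 0.001]
contact_force: [-1.7, -0.2, -0.0]
width: 0.0601
gripper_force: 0.9
```

Run:
```python
from d import *
im,m=snap('scene','scene9'); print([h.tolist() for h in black(im,0) if h[:,0].min()>330 and h[:,0].max()<490])
```

```text
[[[446, 154], [453, 176], [464, 238], [455, 258], [400, 267], [387, 229], [389, 185], [410, 150]]]
```

```bash
python3 e.py 400 267.5 455.5 258.5
```

```text
edge [0.6579 0.231 ] [0.6518 0.1669] [0.664  0.2951] len 0.1288 yaw -5.4 near face mid [0.5484 0.2414] to line centre x 0.057445058551189754
```

drive_tool(deltas=[{"linear":[7,-0.7,0],"twist":0,"claw":0.7},{"linear":[14,-1.4,0],"twist":0,"claw":0.7},{"linear":[21,-2,0],"twist":0,"claw":0.7},{"linear":[28,-2.7,0],"twist":0,"claw":0.7},{"linear":[35,-3.4,0],"twist":0,"claw":0.7},{"linear":[41,-4,0],"twist":0,"claw":0.7},{"linear":[46,-4.4,0],"twist":0,"claw":0.7},{"linear":[50,-4.8,0],"twist":0,"claw":0.7},{"linear":[53,-5.1,0],"twist":0,"claw":0.7},{"linear":[55,-5.3,0],"twist":0,"claw":0.7},{"linear":[55,-5.3,0],"twist":0,"claw":0.7}])

```text
clock: 19.63
position: [0.5915, 0.2319, 0.0599]
ee_rot: [0.0, 0.999, -0.046, 0.0]
contact_force: [-0.2, -0.0, 0.0]
width: 0.0598
gripper_force: 0.0
```

drive_tool(deltas=[{"linear":[-10,1,0],"twist":0,"claw":0.7},{"linear":[-25,2.4,0],"twist":0,"claw":0.7},{"linear":[-45,4.3,0],"twist":0,"claw":0.7},{"linear":[-70,6,30],"twist":0,"claw":0.7},{"linear":[-80,6,65],"twist":0,"claw":0.7},{"linear":[-100,-10,100],"twist":0,"claw":0.7},{"linear":[-120,-30,130],"twist":0,"claw":0.7},{"linear":[-150,-50,150],"twist":0,"claw":0.7},{"linear":[-180,-70,150],"twist":0,"claw":0.7},{"linear":[-180,-70,150],"twist":0,"claw":0.7}])

```text
clock: 20.47
position: [0.4038, 0.1593, 0.2109]
ee_rot: [0.001, 0.999, -0.046, -0.001]
contact_force: [-1.4, 0.1, -0.2]
width: 0.0598
gripper_force: 0.0
```

Run:
```python
from d import *
im,m=snap('scene','scene10'); s,mi=snap('side','side10')
print([h.tolist() for h in black(im,0)]); print([h.tolist() for h in black(s,0)])
# ring centre on the underside -> x, as a check
best=[]
for x in np.arange(.70,.727,.002):
    e=[x,.2255]; y=np.radians(-5.4); yy=np.array([-np.sin(y),np.cos(y)])
    src=np.float32([proj(m,[*(np.array(e)+yy*q*.065),z]) for q,z in((-1,.09),(1,.09),(1,0),(-1,0))])
    q=cv2.warpPerspective(im,cv2.getPerspectiveTransform(src,np.float32([[0,0],[130,0],[130,90],[0,90]])),(130,90)).min(2)
    c=[c for c in cv2.findContours((q>85).astype(np.uint8),0,2)[0] if cv2.contourArea(c)>2500]
    if c: (cx,cy),r=cv2.minEnclosingCircle(max(c,key=cv2.contourArea)); print(x.round(3),round(cx),round(cy,1),round(2*r))
o=cv2.absdiff(cv2.imread('pics/scene0.png'),cv2.imread('pics/scene10.png')).max(2)
print('changed meter/driver/flux/blue/red',[int((o[a:b,c:d]>40).sum()) for a,b,c,d in((165,225,455,510),(235,305,105,168),(315,352,143,175),(95,165,380,445),(308,380,375,457))])
print(sensors.get_state()['contact_force'])
```

```text
[[[487, 283], [231, 325], [230, 313], [402, 224], [455, 216]], [[285, 154], [305, 185], [306, 208], [256, 227], [243, 202], [235, 172]], [[76, 86], [93, 117], [0, 154], [0, 124], [6, 109], [72, 85]], [[395, 48], [405, 83], [399, 105], [387, 120], [382, 123], [349, 125], [341, 111], [337, 86], [356, 52]]]
[[[339, 383], [383, 389], [382, 418], [335, 412]], [[291, 196], [307, 280], [307, 305], [299, 351], [244, 367], [232, 365], [242, 316], [255, 271], [282, 195]], [[248, 177], [252, 209], [232, 225], [196, 208], [189, 178]], [[441, 148], [420, 247], [378, 253], [365, 220], [368, 192], [398, 143]], [[455, 89], [463, 87], [555, 134], [559, 139], [557, 142], [517, 148], [457, 94]], [[469, 28], [475, 34], [478, 43], [477, 54], [471, 66], [462, 75], [454, 79], [440, 80], [435, 78], [429, 72], [426, 63], [427, 53], [432, 42], [449, 28], [456, 26]]]
0.708 68 53.1 84
0.71 66 50.4 84
0.712 64 46.3 83
0.714 62 43.0 82
0.716 61 38.8 82
0.718 58 35.4 82
changed meter/driver/flux/blue/red [20, 0, 0, 368, 0]
[ 0.43090797 -0.62717534  0.09054656]
```

The edge is at x ≈ 0.713, against the line's middle at 0.715. The blue patch changed in the scene view, so I'll check whether that is only shadow before handing in.

Run:
```python
from h import *
P=[]
for f in('side0','side10'):
    h=cv2.cvtColor(cv2.imread(f'pics/{f}.png'),cv2.COLOR_BGR2HSV); g=cv2.inRange(h,(105,150,40),(130,255,255))
    c=max([c for c in cv2.findContours(g,0,2)[0] if cv2.boundingRect(c)[1]>250],key=cv2.contourArea); P.append(cv2.boundingRect(c))
print(P)
if max(abs(a-b) for a,b in zip(*P))<=2: print(manip.sign_off())
```

```text
[(418, 300, 96, 105), (418, 300, 96, 105)]
the job is handed in; nothing more can be done
None
```

Job handed in: both crates lie tipped towards the robot; the stamped (left) crate's front edge is about 2 mm from the line's middle and nearly parallel to it; the plain one lies well short, and the bystanders look unmoved, though my first tipping attempt slid both crates about 80 mm towards the robot before they went over.

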